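# Walk the die block round to the fence

## Robot

A 6-joint arm with a two-finger parallel gripper is mounted at the origin on a cart in front of the work surface, level with it; the furniture and walls round the work are solid. World frame = base frame: x ahead of the robot, y to its left, z up, the work surface at z = 0. Lengths are in m, angles in degrees, forces in N, time in s.
With the tool pointing down it reaches from about 0.4 to 0.825 m from the base axis. Payload 7 kg.
Tool frame: the origin (TCP) lies on the centre line of the jaws, within the pads' length; the fingertips stand 19 mm ahead of it and the grasp point (between the pads) is the TCP; z points along the fingers, y is the line along which they close (so a half turn about z gives the same grasp; the last joint's range is limited). The gripper opens to 88 mm and grips with 3 to 60 N. Pads are 19 mm wide; open, the fingers measure 130 mm over their backs; the gripper's body (78 mm by 193 mm) begins 47 mm behind the grasp point.
Start: joints at [93.341, 20.546, 0.682, 0, -70.136, -16.507], TCP at [0.154, 0.657, 0.246] pointing down, gripper open.
Joint ranges: [-176.03, 176.03], [-82.01, 121.73], [-58.28, 71.71], [-173.87, 95.51], [-174.79, -0.11], [-173.66, 173.66]. Speed limits (degrees/s): [136.94, 136.94, 172.46, 180, 180, 180].

## Interface

Orientations are given as [roll, pitch, yaw] about the fixed x, y, z axes, in that order (R = Rz(yaw) Ry(pitch) Rx(roll)).
In Python, from plant import * gives the robot as it stands. The module is installed in compiled form; this text tells all that it offers.
- The arm moves only by the tool play_rows, never from a script. Its argument "deltas" is a list of rows, each a list of 6 numbers: the shift along the world's x, y, z scaled (see below), then the turn, a rotation vector about the world's x, y, z scaled (see below). A call has 1 to 10 rows; each row shifts and turns the commanded pose from where the row before left it; what a row does not reach is not made up. The controller multiplies each number of a shift by 800 mm and each number of a turn by 180 degrees. A row lasts 1/10 s, in which the tool goes at most 50 mm and 8.59 degrees, less where a joint would pass 70% of its speed; a pose out of reach is approached as far as the arm can. A call with a number of a shift or a turn outside -1 to 1 is refused whole. A call with a gripper value outside its range is refused whole. "gripper" is the gripper command: -1 is shut, 1 is fully open, values between are in proportion, set as the call begins (left out, the last holds). The fingers move at their own pace and stop on an object; the grip force is fixed at half the most. Time passes only in rows, so rows that do not move let the fingers close. It gives the time, the measured TCP pose, the force, the opening and the grip force at its end, in the units of the state.
- get_obs(): the state, without advancing time (a new reading comes with each control period).
- snapshot(name): name is "scene" or "top" or "wrist"; returns (picture, depth): 400x640x3 uint8, blue, green, red; 400x640 float32, m along the optical axis (not along the pixel's ray), 0 where there is no reading.
- camera_model(name): a dict with "fx", "fy", "cx", "cy" (pixels), "world_to_cam" (4x4, takes a point from world to camera coordinates). Camera axes: x right, y down, z forward; pixel columns grow to the right and rows downward; lengths in m; the calibration is good to about 2 mm. The wrist camera is an equidistant fisheye: a pixel r from the principal point sees the ray r / f radians off the axis. A picture is of the moment at which its call begins: read the wrist's pose just before it. camera_model takes no time and is no camera call; for the wrist camera it gives the pose at the moment of the call.
- close_job(): hands the job in; it is judged then, once.
The state is a dict: "clock": time; "joint_pos": joint angles; "qvel": joint speeds; "tau": joint torques, N m; "tool_pos": TCP position; "orientation": TCP orientation; "force": force on the tool from outside, world axes, zero at the start; "moment": the same for the moment, N m; "opening": finger opening in m; "gripper_force": force on a finger pad.
Only numpy, scipy, OpenCV 4.12 (cv2) and the standard library are available. Lean on these libraries where they do the work, as an engineer would, in place of code of your own. Each camera call takes 0.05 s, during which the arm holds its last target. There are 200 camera calls.

## Task

Walk the aluminium die block round by pushing at its corners with the fingertips until one of its two long sides lies flush against the front of the steel fence, with the whole of that side within the fence's length. Nothing is gripped or lifted: the block stays flat on the worktop. Leave the weights, the vial and the hex key where they are.

Things in the scene. Friction and masses are not known exactly. Their poses are not given: they have to be found in the camera images.
- block: aluminium die block with four dark screws in its top, about 0.95 kg, loose: 95 mm along its own x, 125 mm along its own y, 30 mm high. Origin at the centre of its underside. Its long sides are the 125 mm faces at own x = -47.5 and +47.5 mm, either may be used. Starts clear of the fence, far from parallel. Pushed at one end of a long side, it turns about a point some 35 mm past its centre
- fence: dark steel fence fixed to the worktop, beyond the block. Origin at the foot of its upright front face, half-way along. Own y runs along it, own x out of its back; the block stands on the -x side. Front face: plane x = 0, 260 mm long (y -130 to +130 mm), 24 mm high; low foot behind, to x = 39 mm. Right of the work (world y < 0.08, x > 0.43 m) stand a fixture and boom camera: pass in front of them
- weight_200: bystander: the larger steel calibration weight, 30 mm across, 45 mm high, standing left of the work. Origin at the centre of its underside
- weight_100: bystander: the smaller steel calibration weight, 24 mm across, 37 mm high, standing behind the right end of the fence. Origin at the centre of its underside
- vial_white: bystander: white capped vial, 22 mm across, 52 mm high, standing left of the work. Origin at the centre of its underside
- hexkey: bystander: black L-shaped hex key, 32 x 94 x 8 mm, long arm along its own y, lying flat at the right near the front edge of the worktop. Origin at the centre of its underside

How it is judged (in metres and radians):
At the end, for the whole second after the job is handed in: a long side of the block lies against the fence's front face (gap at the block's middle under 3 mm, parallel within 0.03 rad), the whole side within the fence's length (the block's middle within 67.5 mm of the fence's middle), the block flat on the worktop and at rest (x of block in the frame of fence between -0.0505 and -0.0445 m and angle between the y axis of block and the y axis of fence, either way round below 0.03 rad and y of block in the frame of fence between -0.0675 and 0.0675 m and height (world z) of block below 0.003 m and angle between block's own z axis and vertical below 0.03 rad and linear speed of block below 0.01 m/s); the robot touches nothing.
It fails at once if the block is lifted or tipped off the worktop (height (world z) of block above 0.008 m or angle between block's own z axis and vertical above 0.12 rad).
It fails at once if a bystander (weight, vial or hex key) is moved more than 12 mm (distance of any of weight_200, weight_100, vial_white, hexkey from where it was at the start of the episode above 0.012 m).
It also fails if it takes over 64 s, if anything falls off the work surface, if the arm or the gripper's body presses on something with over 40 N, if the wrist force passes 120 N, or if a joint passes its speed limit or range.

## Working session

There is one attempt and no reset: what is moved stays moved. The work goes in short steps, Python scripts to look and compute and a tool call to move; the robot and the scene stay as the last step left them, time stands still between calls to the robot, and variables do not carry over. Pictures are saved under pics/ and viewed, at most 10 in all, crops included, and the job is handed in when it is done.

Besides the shell and the picture viewer there is one more tool, called after "Emit:" by a JSON object that holds its "method" and its "body", one argument or row to a line. play_rows: Moves the arm, as the interface text tells. Its arguments: {"type":"object","properties":{"deltas":{"type":"array","items":{"type":"array","items":{"type":"number","minimum":-1,"maximum":1}}},"gripper":{"type":"number"}},"required":["deltas"]}

```bash
mkdir -p pics; cat > h.py <<'E'
from plant import *
import numpy as np, cv2
def ray(cm,u,v,z):
    T=np.array(cm["world_to_cam"]);R=T[:3,:3];c=-R.T@T[:3,3]
    d=R.T@np.array([(u-cm["cx"])/cm["fx"],(v-cm["cy"])/cm["fy"],1.])
    return c+d*(z-c[2])/d[2]
def cloud(cm,dep):
    T=np.array(cm["world_to_cam"]);R=T[:3,:3]
    v,u=np.mgrid[:400,:640]
    P=np.stack([(u-cm["cx"])/cm["fx"]*dep,(v-cm["cy"])/cm["fy"]*dep,dep],-1)
    return (P-T[:3,3])@R
E
python3 - <<'E'
from h import *
for n in("scene","top"):
    p,d=snapshot(n);cv2.imwrite(f"pics/{n}0.png",p);np.save(f"{n}0.npy",d)
    cm=camera_model(n);T=np.array(cm["world_to_cam"]);print(n,cm["fx"],-T[:3,:3].T@T[:3,3],T[:3,:3].round(2).tolist())
print(get_obs())
E
```

```text
scene 457.61353609812363 [0.17025029 0.82660092 0.79812573] [[-0.78, -0.63, -0.01], [-0.45, 0.57, -0.69], [0.44, -0.54, -0.72]]
top 364.14877633110456 [0.5370301  0.2983862  0.89758258] [[0.02, -1.0, 0.04], [-0.99, -0.02, -0.11], [0.11, -0.04, -0.99]]
{'clock': 0.1, 'joint_pos': array([ 9.33403908e+01,  2.05861696e+01,  6.39544003e-01, -1.91855974e-02,
       -7.01356045e+01, -1.65069063e+01]), 'qvel': array([ 0.07737719, -0.11526672,  0.25367275,  0.02251741,  0.05685856,
        0.00332231]), 'tau': array([-1.81631367e-03, -5.84157908e+01,  2.93753582e+01,  7.01550096e+00,
        1.01966097e-02, -6.09432027e-05]), 'tool_pos': array([0.15367457, 0.6568541 , 0.24472887]), 'orientation': array([ 1.79916034e+02, -6.07301662e-03, -1.31730432e+01]), 'force': array([ 0.57996337, -0.9456626 , -0.29040197]), 'moment': array([ 0.03411684, -0.05672297,  0.04346995]), 'gripper_force': 0.0, 'opening': 0.08754224609110366}
```

View pics/top0.png

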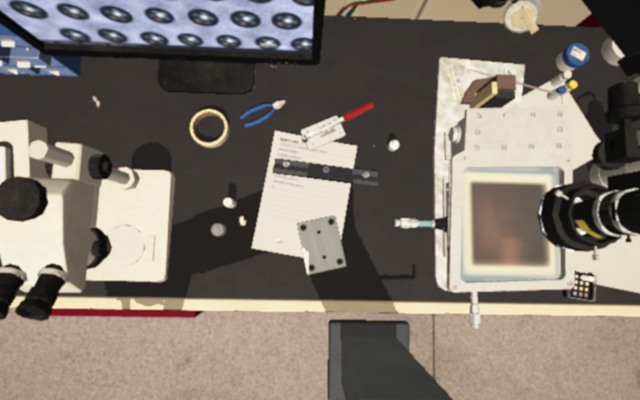

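View pics/scene0.png

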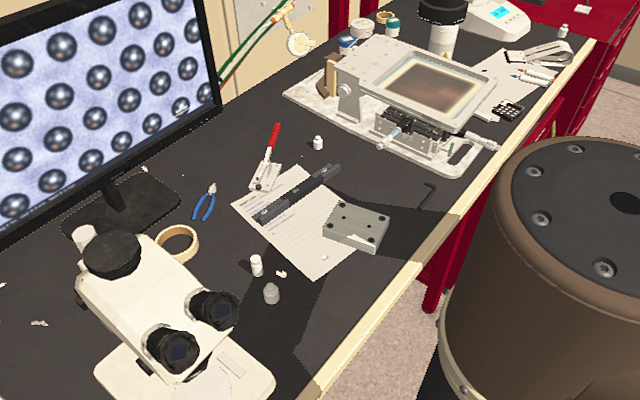

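The top view has +x up and +y left. The block is near (323,243), and the fence runs from (275,165) to (378,178). The weight_200 is at (217,230), the vial at (229,203), weight_100 at (394,144) and the hex key near (405,272).

```bash
cat >> h.py <<'E'
def rect(M):
    c,s,a=cv2.minAreaRect(M[:,:2].astype(np.float32)); return np.array(c),s,a
def blk(n="top",img=None,dep=None,ctr=None):
    """block top-face rectangle from depth: centre, sizes, angle of long axis from +y (deg, CCW)"""
    if img is None: img,dep=snapshot(n)
    P=cloud(camera_model(n),dep); b=img.astype(int)
    m=(abs(P[...,2]-.030)<.008)&(img.min(2)>60)&(P[...,0]>.3)&(P[...,0]<.62)&(P[...,1]>.1)&(P[...,1]<.45)
    m=cv2.morphologyEx(m.astype(np.uint8),cv2.MORPH_CLOSE,np.ones((7,7)))
    m=cv2.morphologyEx(m,cv2.MORPH_OPEN,np.ones((5,5)))
    k,l,st,ce=cv2.connectedComponentsWithStats(m)
    i=1+st[1:,4].argmax(); cs,_=cv2.findContours((l==i).astype(np.uint8),0,1)
    cm=camera_model(n)
    (c,s,a)=cv2.minAreaRect(cs[0]); box=cv2.boxPoints((c,(s[0]+1,s[1]+1),a))
    W=np.array([ray(cm,u,v,.03) for u,v in box])[:,:2]
    e=[W[1]-W[0],W[2]-W[1]]; L=[np.linalg.norm(x) for x in e]; q=e[int(L[1]>L[0])]
    an=np.degrees(np.arctan2(-q[0],q[1])); an=(an+90)%180-90
    return W.mean(0),L,an,W,np.median(P[l==i][:,2])
E
python3 - <<'E'
from h import *
p=cv2.imread("pics/top0.png");d=np.load("top0.npy")
c,L,an,W,z=blk("top",p,d);print("block",c,L,an,W.round(3).tolist(),z)
cm=camera_model("top");P=cloud(cm,d)
for n in("top","scene"):
    p=cv2.imread(f"pics/{n}0.png");P=cloud(camera_model(n),np.load(n+"0.npy"))
    m=(abs(P[...,2]-.024)<.006)&(p.max(2)<110)&(P[...,0]>.45)&(P[...,0]<.62)&(P[...,1]>.08)&(P[...,1]<.47)
    k,l,st,ce=cv2.connectedComponentsWithStats(m.astype(np.uint8))
    for i in range(1,k):
        if st[i,4]>60: 
            Q=P[l==i]; print(n,st[i],[x for x in rect(Q)],Q[:,2].mean())
            print(cv2.boxPoints(cv2.minAreaRect(Q[:,:2].astype(np.float32))).round(3).tolist())
cm=camera_model("top");P=cloud(cm,np.load("top0.npy"))
for nm,u,v,z in(("w200",217,230,.045),("vial",229,203,.052),("w100",394,144,.037),("hexc",413,270,.008),("hexe",376,275,.008)):
    print(nm,ray(cm,u,v,z).round(3),P[v,u].round(3))
p=cv2.imread("pics/top0.png")[120:300,200:440];cv2.imwrite("pics/c.png",cv2.resize(p,None,fx=3.3,fy=3.3,interpolation=2))
E
```

```text
block [0.52378447 0.26000448] [np.float64(0.09814478884796451), np.float64(0.1275381705164017)] -76.79438234583927 [[0.574, 0.323], [0.597, 0.227], [0.473, 0.198], [0.451, 0.292]] 0.030156175772105588
w200 [0.55  0.5   0.045] [0.55  0.5   0.045]
vial [0.613 0.474 0.052] [0.613 0.474 0.052]
w100 [0.768 0.086 0.037] [0.769 0.085 0.035]
hexc [0.464 0.032 0.008] [0.464 0.032 0.008]
hexe [0.451 0.123 0.008] [ 0.449  0.12  -0.005]
```

View pics/c.png

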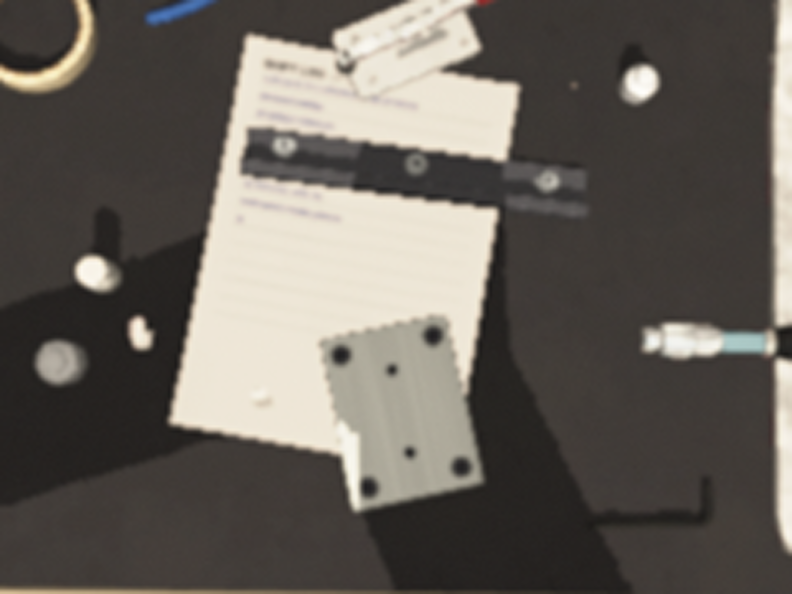

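The crop shows the block's top with its four screws. The fence's front edge runs from crop (241,175) to (588,215), the lower edge of the dark bar. The fence lies beyond my x window, so I'll redo it and move at the same time.

```bash
python3 - <<'E'
from h import *
for n in("top","scene"):
    P=cloud(camera_model(n),np.load(n+"0.npy"))
    for lo,hi in((.019,.030),(.006,.030)):
        m=(P[...,2]>lo)&(P[...,2]<hi)&(P[...,0]>.62)&(P[...,0]<.76)&(P[...,1]>.1)&(P[...,1]<.42)
        k,l,st,ce=cv2.connectedComponentsWithStats(m.astype(np.uint8))
        for i in range(1,k):
            if st[i,4]>60:
                Q=P[l==i]; print(n,lo,st[i],rect(Q),cv2.boxPoints(cv2.minAreaRect(Q[:,:2].astype(np.float32))).round(3).tolist())
cm=camera_model("top")
for u,v in((273,173),(378.2,185.2)): print(ray(cm,u,v,0),ray(cm,u,v,.024))
# gradient edge: bottom edge over paper
g=cv2.cvtColor(cv2.imread("pics/top0.png"),6).astype(int)
pts=[]
for u in range(280,346,4):
    v0=170+int((u-273)*.116); col=np.diff(g[v0-1:v0+14,u]); j=col.argmax(); pts.append((u,v0-1+j+.5))
W=np.array([ray(cm,u,v,0)[:2] for u,v in pts]); f=np.polyfit(W[:,1],W[:,0],1)
print("edge x=a*y+b",f,np.degrees(np.arctan(f[0])),np.abs(np.polyval(f,W[:,1])-W[:,0]).max())
E
```

```text
top 0.019 [272 167 106  19 461] (array([0.68681818, 0.2527113 ]), (0.2588397264480591, 0.011104774661362171), 83.78961944580078) [[0.6669999957084656, 0.125], [0.6779999732971191, 0.12300000339746475], [0.7059999704360962, 0.38100001215934753], [0.6949999928474426, 0.38199999928474426]]
top 0.006 [ 272  158  106   29 1158] (array([0.70093066, 0.25126749]), (0.25891178846359253, 0.039286889135837555), 83.98407745361328) [[0.6679999828338623, 0.125], [0.7070000171661377, 0.11999999731779099], [0.734000027179718, 0.3779999911785126], [0.6949999928474426, 0.38199999928474426]]
scene 0.019 [258 164  82  58 430] (array([0.68542206, 0.25511953]), (0.2595740258693695, 0.013464397750794888), 83.7125244140625) [[0.6650000214576721, 0.12700000405311584], [0.6779999732971191, 0.125], [0.7059999704360962, 0.382999986410141], [0.6930000185966492, 0.38499999046325684]]
scene 0.006 [257 163  83  63 917] (array([0.69890749, 0.25377983]), (0.25949493050575256, 0.04140639677643776), 84.32720947265625) [[0.6650000214576721, 0.12700000405311584], [0.7070000171661377, 0.12300000339746475], [0.7319999933242798, 0.38100001215934753], [0.6909999847412109, 0.38499999046325684]]
[0.69527099 0.38014833 0.        ] [0.69103987 0.37796213 0.024     ]
[0.67155052 0.11656735 0.        ] [0.66795365 0.12142891 0.024     ]
edge x=a*y+b [0.10405709 0.65639815] 5.940651861802172 0.0013839969258164775
```

Emit:
{"method": "play_rows", "body": {
  "deltas": [
    [0.05,-0.05,-0.015,0,0,0],
    [0.05,-0.05,-0.015,0,0,0],
    [0.05,-0.05,-0.015,0,0,0],
    [0.05,-0.05,-0.015,0,0,0],
    [0.05,-0.05,-0.015,0,0,0.01],
    [0.05,-0.05,-0.015,0,0,0.01],
    [0.04,-0.04,0,0,0,0.01],
    [0.03,-0.03,0,0,0,0],
    [0,0,0,0,0,0]
  ],
  "gripper": -1
}}

```text
clock: 1.0
tool_pos: [0.4192, 0.3906, 0.1829]
orientation: [179.9, 0.0, -8.0]
force: [0.5, -0.4, -0.1]
opening: 0.0213
gripper_force: 0.0
```

Emit:
{"method": "play_rows", "body": {
  "deltas": [
    [0.03,-0.025,-0.045,0,0,0.003],
    [0.0275,-0.025,-0.045,0,0,0.003],
    [0,0,-0.045,0,0,0.004],
    [0,0,-0.0375,0,0,0],
    [0,0,-0.02,0,0,0],
    [0,0,0,0,0,0]
  ],
  "gripper": -1
}}

```text
clock: 1.6
tool_pos: [0.4619, 0.3523, 0.0265]
orientation: [179.7, 0.2, -6.0]
force: [-0.6, -0.0, 1.0]
opening: 0.0005
gripper_force: 0.0
```

```bash
python3 - <<'E'
from h import *
p,d=snapshot("top");cv2.imwrite("pics/t1.png",cv2.resize(p[120:320,200:460],None,fx=3,fy=3));o=get_obs();print(o["tool_pos"],o["orientation"],o["opening"])
E
```

```text
[0.46264894 0.3532887  0.02820519] [ 1.79852875e+02  7.51378294e-02 -5.95200476e+00] 0.00048601895058748254
```

View pics/t1.png

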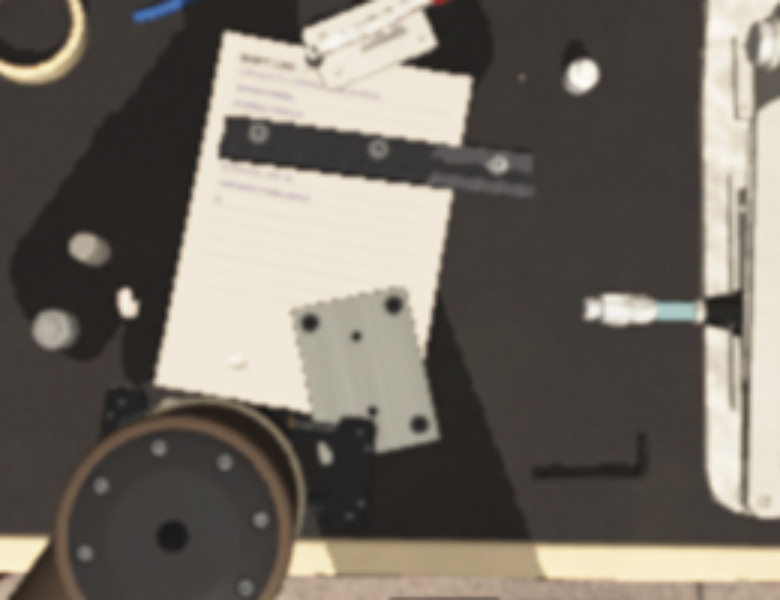

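The block is unmoved, at crop (365,370), and the shut fingers stand left of its near end. I'll push toward -y.

Emit:
{"method": "play_rows", "body": {
  "deltas": [
    [0,-0.015,0,0,0,0],
    [0,-0.015,0,0,0,0],
    [0,-0.01,0,0,0,0],
    [0,-0.01,0,0,0,0],
    [0,-0.01,0,0,0,0],
    [0,-0.01,0,0,0,0],
    [0,-0.01,0,0,0,0],
    [0,-0.01,0,0,0,0],
    [0,-0.01,0,0,0,0],
    [0,0,0,0,0,0]
  ]
}}

```text
clock: 2.65
tool_pos: [0.4632, 0.2728, 0.0295]
orientation: [180.0, 0.0, -6.0]
force: [-0.3, 0.0, 0.8]
opening: 0.0002
gripper_force: 0.3
```

```bash
python3 - <<'E'
from h import *
for n in("top","scene"):
    p,d=snapshot(n)
    c,L,an,W,z=blk(n,p,d);print(n,c.round(3),L,an,W.round(3).tolist(),z)
E
```

```text
top [0.534 0.24 ] [np.float64(0.09699217230039418), np.float64(0.12741566745635793)] -55.252384286265794 [[0.558, 0.316], [0.614, 0.237], [0.509, 0.164], [0.455, 0.244]] 0.03004393110456234
scene [0.568 0.251] [np.float64(0.060319994214417014), np.float64(0.07345421213210392)] 35.50641870130215 [[0.613, 0.241], [0.566, 0.203], [0.523, 0.263], [0.568, 0.299]] 0.029620432309101954
```

Emit:
{"method": "play_rows", "body": {
  "deltas": [
    [0,0.015,0.02,0,0,0],
    [0,0,0.055,0,0,-0.0467],
    [0,0,0,0,0,-0.0467],
    [0,0,0,0,0,-0.0467],
    [0,0,0,0,0,-0.0467],
    [0,0,0,0,0,-0.0467],
    [0,0,0,0,0,-0.0467],
    [0,0,0,0,0,-0.0467],
    [0,0,0,0,0,-0.0467],
    [0,0,0,0,0,-0.0467]
  ]
}}

```text
clock: 3.75
tool_pos: [0.463, 0.2853, 0.0888]
orientation: [179.9, -0.1, -82.0]
force: [0.0, -0.6, -0.1]
opening: 0.0006
gripper_force: 0.0
```

Emit:
{"method": "play_rows", "body": {
  "deltas": [
    [0,-0.05,0,0,0,-0.046],
    [0.006,-0.05,0,0,0,0],
    [0,-0.05,0,0,0,0],
    [0,-0.02,0,0,0,0],
    [0,0,0,0,0,0]
  ]
}}

```text
clock: 4.25
tool_pos: [0.4675, 0.1475, 0.0891]
orientation: [179.9, -0.1, -90.0]
force: [-0.2, 0.5, -0.3]
opening: 0.0004
gripper_force: 0.0
```

```bash
python3 - <<'E'
from h import *
p,d=snapshot("top");o=get_obs();print(o["tool_pos"],o["orientation"],o["joint_pos"])
p2,d2=snapshot("scene")
for n in ("top",):
    c,L,an,W,z=blk(n,p,d);print(n,c.round(3),L,an,W.round(3).tolist())
P=cloud(camera_model("top"),np.load("top0.npy"))
m=(P[...,0]>.4)&(P[...,0]<.64)&(P[...,1]<.15)&(P[...,1]>.02)&(P[...,2]>.012)
for lo in np.arange(.4,.64,.03):
    q=P[m&(P[...,0]>=lo)&(P[...,0]<lo+.03)]
    if len(q): print(lo.round(2),"ymax",q[:,1].max().round(3),"zmax",q[:,2].max().round(3))
cv2.imwrite("pics/s2.png",p2[100:340,180:520])
E
```

```text
[0.46810872 0.14891886 0.08929754] [ 1.79987755e+02 -2.09302192e-02 -8.99992850e+01] [ 4.06362672e+01  1.28650194e+01 -3.37612766e+01  1.15111375e-02
 -4.33966277e+01 -4.06439202e+01]
top [0.534 0.24 ] [np.float64(0.09764699193001668), np.float64(0.12741566701452467)] -55.25238397302624 [[0.558, 0.317], [0.614, 0.237], [0.509, 0.164], [0.455, 0.244]]
0.55 ymax 0.105 zmax 0.128
0.58 ymax 0.105 zmax 0.125
```

View pics/s2.png

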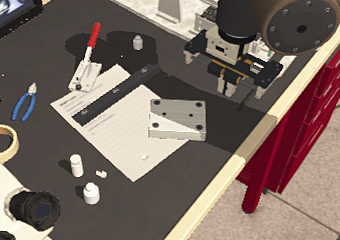

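Emit:
{"method": "play_rows", "body": {
  "deltas": [
    [0,0,-0.04,0,0,0],
    [0,0,-0.035,0,0,0],
    [0,0,0,0,0,0],
    [0.008,0.006,0,0,0,0],
    [0.008,0.006,0,0,0,0],
    [0.008,0.006,0,0,0,0],
    [0.008,0.006,0,0,0,0],
    [0.008,0.006,0,0,0,0],
    [0.008,0.006,0,0,0,0],
    [0,0,0,0,0,0]
  ]
}}

```text
clock: 5.35
tool_pos: [0.5073, 0.1788, 0.0299]
orientation: [-180.0, -0.0, -89.9]
force: [-0.7, -1.3, 0.8]
opening: 0.0004
gripper_force: 0.7
```

```bash
cat > m.py <<'E'
from h import *
c,L,an,W,z=blk("top");print(c.round(3),np.round(L,3),an,W.round(3).tolist())
f=np.array([.106,.9944]);n=np.array([.9944,-.106]);e=c-[.681,.254];print("fence frame x",e@n,"y",e@f,"rel ang",an+6.1,get_obs()["tool_pos"])
E
python3 m.py
```

```text
[0.546 0.259] [0.097 0.128] -47.21041644178524 [[0.559, 0.338], [0.626, 0.267], [0.532, 0.18], [0.467, 0.251]]
fence frame x -0.13484296440269217 y -0.009516723751958982 rel ang -41.11041644178524 [0.50717768 0.17886324 0.02986188]
```

Emit:
{"method": "play_rows", "body": {
  "deltas": [
    [-0.01,-0.01,0.01,0,0,0],
    [-0.01,0,0.06,0,0,0],
    [-0.025,0.04,0,0,0,0.046],
    [-0.02,0.05,0,0,0,0.046],
    [0,0.05,0,0,0,0.046],
    [0,0.028,0,0,0,0.046],
    [0,0,0,0,0,0.046],
    [0,0,0,0,0,0.046],
    [0,0,0,0,0,0.046],
    [0,0,0,0,0,0.046]
  ]
}}

```text
clock: 6.4
tool_pos: [0.4542, 0.305, 0.0863]
orientation: [-179.9, -0.0, -23.3]
force: [-0.1, -0.3, -0.7]
opening: 0.0003
gripper_force: 0.0
```

Emit:
{"method": "play_rows", "body": {
  "deltas": [
    [0,0,0,0,0,0.046],
    [0,0,-0.035,0,0,0.052],
    [0,0,-0.035,0,0,0],
    [0,0,0,0,0,0]
  ]
}}

```text
clock: 6.8
tool_pos: [0.4527, 0.303, 0.0274]
orientation: [179.8, 0.2, -6.8]
force: [-0.2, -1.3, 0.1]
opening: 0.0006
gripper_force: 0.0
```

```bash
python3 m.py
```

```text
[0.546 0.259] [0.097 0.128] -47.210415153967915 [[0.559, 0.338], [0.626, 0.267], [0.532, 0.18], [0.467, 0.251]]
fence frame x -0.13484300660600992 y -0.009516729110781141 rel ang -41.110415153967914 [0.45360877 0.30388008 0.02899657]
```

Emit:
{"method": "play_rows", "body": {
  "deltas": [
    [0.006,-0.009,0,0,0,0],
    [0.006,-0.009,0,0,0,0],
    [0.007,-0.008,0,0,0,0],
    [0.007,-0.007,0,0,0,0],
    [0.008,-0.006,0,0,0,0],
    [0.008,-0.006,0,0,0,0],
    [0.008,-0.005,0,0,0,0],
    [0.009,-0.005,0,0,0,0],
    [0.009,-0.004,0,0,0,0],
    [0,0,0,0,0,0]
  ]
}}

```text
clock: 7.85
tool_pos: [0.5096, 0.2569, 0.0294]
orientation: [-180.0, -0.0, -6.9]
force: [-0.6, -0.8, 0.1]
opening: 0.0003
gripper_force: 0.0
```

```bash
python3 m.py
```

```text
[0.59 0.25] [0.146 0.065] 1.394222603359765 [[0.62, 0.324], [0.624, 0.177], [0.559, 0.177], [0.556, 0.322]]
fence frame x -0.09051335465903199 y -0.013584229351592148 rel ang 7.4942226033597645 [0.50956118 0.25726242 0.02948178]
```

```bash
python3 - <<'E'
from h import *
p,d=snapshot("top");p2,d2=snapshot("scene")
a=cv2.resize(p[120:300,220:420],None,fx=2,fy=2);b=cv2.resize(p2[140:300,220:420],None,fx=2,fy=2)
b=cv2.copyMakeBorder(b,0,40,0,0,0);cv2.imwrite("pics/t3.png",np.hstack([a,b]))
E
```

```text
(no output)
```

View pics/t3.png

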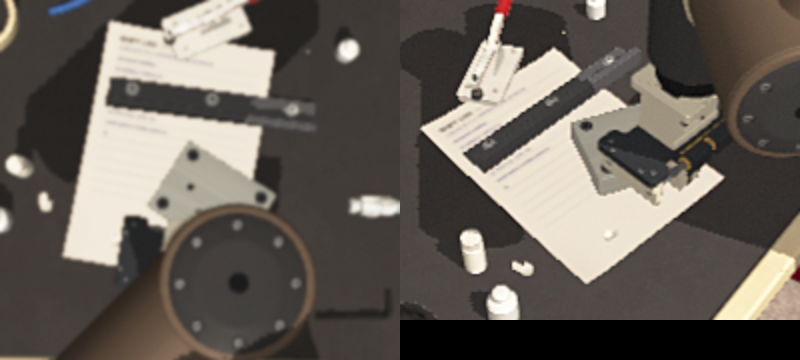

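The top view (left) shows the block turned to about -33°, with its apex at crop (190,143) and corners at (150,205) and (275,197). The arm hides the rest, so I'll back off and measure.

Emit:
{"method": "play_rows", "body": {
  "deltas": [
    [-0.03,0.01,0,0,0,0],
    [-0.05,0.02,0.05,0,0,0],
    [-0.03,0.06,0.06,0,0,0],
    [0,0.06,0.03,0,0,0],
    [0,0,0,0,0,0]
  ]
}}

```text
clock: 8.5
tool_pos: [0.4357, 0.3641, 0.1236]
orientation: [-179.5, -0.3, -6.5]
force: [-0.2, -0.4, -0.1]
opening: 0.0001
gripper_force: 0.0
```

```bash
python3 m.py
```

```text
[0.581 0.25 ] [0.097 0.128] -30.80229663484721 [[0.572, 0.33], [0.656, 0.28], [0.59, 0.17], [0.507, 0.221]]
fence frame x -0.09882038024928091 y -0.01420922736799521 rel ang -24.702296634847208 [0.43459935 0.36108344 0.12129249]
```

Emit:
{"method": "play_rows", "body": {
  "deltas": [
    [0.01,-0.05,0,0,0,0],
    [0.01,-0.05,-0.02,0,0,0],
    [0.011,-0.044,-0.045,0,0,0],
    [0,0,-0.05,0,0,0],
    [0.02,0,0,0,0,0],
    [0.02,0,0,0,0,0],
    [0.01,-0.001,0,0,0,0],
    [0.01,-0.002,0,0,0,0],
    [0.01,-0.002,0,0,0,0],
    [0,0,0,0,0,0]
  ]
}}

```text
clock: 9.55
tool_pos: [0.5155, 0.2388, 0.0279]
orientation: [-180.0, -0.0, -6.8]
force: [-0.0, 1.0, -0.2]
opening: 0.0005
gripper_force: 0.1
```

Emit:
{"method": "play_rows", "body": {
  "deltas": [
    [0.01,-0.003,0,0,0,0],
    [0.01,-0.003,0,0,0,0],
    [0,0,0,0,0,0],
    [-0.03,0,0,0,0,0],
    [-0.05,0.02,0.05,0,0,0],
    [-0.03,0.06,0.06,0,0,0],
    [0,0.06,0.03,0,0,0],
    [0,0,0,0,0,0]
  ]
}}

```text
clock: 10.35
tool_pos: [0.4585, 0.3329, 0.1225]
orientation: [-179.5, -0.4, -6.5]
force: [0.7, 0.2, -0.1]
opening: 0.0
gripper_force: 0.0
```

```bash
python3 m.py
```

```text
[0.598 0.255] [0.086 0.128] -17.870899931325738 [[0.577, 0.329], [0.659, 0.303], [0.62, 0.181], [0.538, 0.209]]
fence frame x -0.08247736375471597 y -0.00728850605553143 rel ang -11.770899931325738 [0.45721575 0.33007003 0.12026132]
```

Emit:
{"method": "play_rows", "body": {
  "deltas": [
    [0.02,-0.04,0,0,0,0.004],
    [0.025,-0.04,-0.03,0,0,0],
    [0.01,0,-0.04,0,0,0],
    [0,0,-0.044,0,0,0],
    [0,0,0,0,0,0],
    [0,0,0,0,0,0]
  ],
  "gripper": 1
}}

```text
clock: 11.0
tool_pos: [0.5001, 0.2613, 0.0263]
orientation: [179.9, 0.0, -6.1]
force: [0.3, 0.8, 0.8]
opening: 0.0428
gripper_force: 0.0
```

```bash
python3 - <<'E'
from h import *
o=get_obs();print(o["tool_pos"],o["orientation"],o["opening"])
E
```

```text
[0.50008676 0.26133448 0.0262815 ] [ 1.79916753e+02  3.62616421e-02 -6.06104474e+00] 0.04280276471061609
```

Emit:
{"method": "play_rows", "body": {
  "deltas": [
    [0,0.006,0,0,0,0],
    [0,0,0,0,0,0],
    [0,0,0,0,0,0],
    [0,0,0,0,0,0],
    [0,0,0,0,0,0],
    [0.01,-0.001,0,0,0,0],
    [0.01,-0.001,0,0,0,0],
    [0.01,-0.001,0,0,0,0],
    [0.01,-0.001,0,0,0,0],
    [0.008,-0.001,0,0,0,0]
  ],
  "gripper": 1
}}

```text
clock: 12.0
tool_pos: [0.5382, 0.2615, 0.0258]
orientation: [179.9, 0.1, -6.1]
force: [-5.6, -1.4, 2.9]
opening: 0.0875
gripper_force: 2.5
```

Emit:
{"method": "play_rows", "body": {
  "deltas": [
    [0.008,-0.001,0,0,0,0],
    [0.008,-0.001,0,0,0,0],
    [0.008,-0.001,0,0,0,0],
    [0.008,-0.001,0,0,0,0],
    [0.005,0,0,0,0,0],
    [0,0,0,0,0,0]
  ]
}}

```text
clock: 12.6
tool_pos: [0.5687, 0.2594, 0.026]
orientation: [-180.0, -0.0, -6.1]
force: [-1.1, -0.9, -0.4]
opening: 0.0878
gripper_force: 0.6
```

```bash
python3 - <<'E'
from h import *
p,d=snapshot("top");p2,d2=snapshot("scene");o=get_obs();print(o["tool_pos"],o["orientation"],o["opening"])
a=cv2.resize(p[120:300,220:420],None,fx=2,fy=2);b=cv2.resize(p2[140:300,220:420],None,fx=2,fy=2)
b=cv2.copyMakeBorder(b,0,40,0,0,0);cv2.imwrite("pics/t4.png",np.hstack([a,b]))
E
```

```text
[0.56877733 0.25977398 0.02646247] [-1.79956741e+02 -5.86428767e-02 -6.05800252e+00] 0.08801603634312274
```

View pics/t4.png

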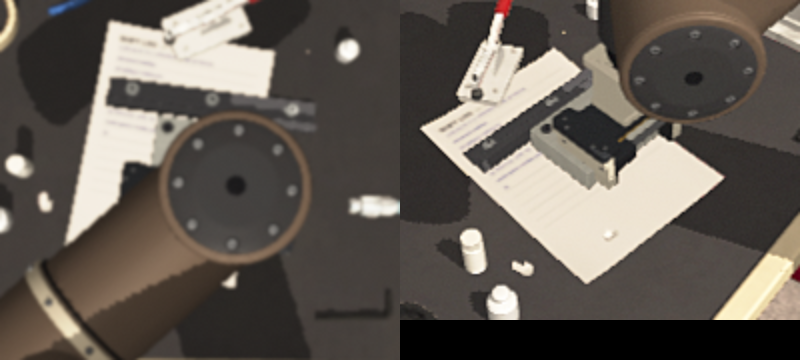

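The block is now parallel and a few mm from the fence, with both fingertips on its near side. I'll creep in and watch the force.

Emit:
{"method": "play_rows", "body": {
  "deltas": [
    [0.003,0,0,0,0,0],
    [0.003,0,0,0,0,0],
    [0.002,0,0,0,0,0],
    [0,0,0,0,0,0]
  ]
}}

```text
clock: 13.1
tool_pos: [0.5744, 0.2595, 0.0264]
orientation: [180.0, 0.0, -6.1]
force: [-4.5, 0.2, 1.1]
opening: 0.0876
gripper_force: 2.2
```

Emit:
{"method": "play_rows", "body": {
  "deltas": [
    [0.002,0,0,0,0,0],
    [0.001,0,0,0,0,0],
    [0,0,0,0,0,0]
  ]
}}

```text
clock: 13.4
tool_pos: [0.575, 0.2594, 0.0265]
orientation: [180.0, 0.1, -6.1]
force: [-12.6, 2.7, 7.1]
opening: 0.0873
gripper_force: 6.4
```

Emit:
{"method": "play_rows", "body": {
  "deltas": [
    [0.002,0,0,0,0,0],
    [0.001,0,0,0,0,0],
    [0,0,0,0,0,0],
    [0,0,0,0,0,0]
  ]
}}

```text
clock: 13.8
tool_pos: [0.5751, 0.2594, 0.0264]
orientation: [179.9, 0.3, -6.1]
force: [-23.2, 5.2, 14.6]
opening: 0.0876
gripper_force: 11.9
```

Emit:
{"method": "play_rows", "body": {
  "deltas": [
    [-0.006,0,0,0,0,0],
    [-0.01,0,0,0,0,0],
    [-0.03,0,0,0,0,0],
    [-0.05,0.02,0.05,0,0,0],
    [-0.05,0.06,0.06,0,0,0],
    [-0.05,0.06,0.05,0,0,0],
    [0,0.06,0,0,0,0],
    [0,0.06,0,0,0,0],
    [0,0,0,0,0,0]
  ]
}}

```text
clock: 14.7
tool_pos: [0.4566, 0.4377, 0.1185]
orientation: [-179.8, -0.2, -5.8]
force: [-0.8, -0.3, -0.2]
opening: 0.0877
gripper_force: 0.0
```

```bash
python3 m.py; python3 - <<'E'
from h import *
p,d=snapshot("top");p2,d2=snapshot("scene")
a=cv2.resize(p[130:230,260:390],None,fx=3,fy=3);b=cv2.resize(p2[150:250,240:370],None,fx=3,fy=3)
cv2.imwrite("pics/t5.png",np.hstack([a,b]))
E
```

```text
[0.602 0.264] [0.039 0.125] -0.588995129485852 [[0.583, 0.326], [0.622, 0.326], [0.621, 0.201], [0.581, 0.202]]
fence frame x -0.0798836398076733 y 0.001284745870755674 rel ang 5.511004870514148 [0.45612775 0.43487635 0.11779805]
```

View pics/t5.png

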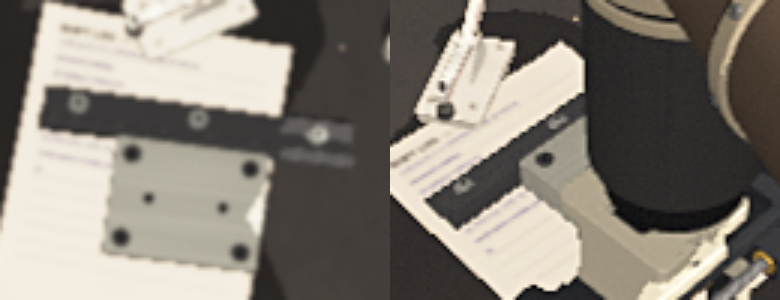

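The block lies flush along the fence in the top view, with its top edge from crop (118,137) to (272,155). My mask was clipped at x = 0.62, so I'll measure again with it widened.

```bash
sed -i 's/<.62)&(P\[...,1\]>.1)/<.70)\&(P[...,1]>.1)/; s/min(2)>60/min(2)>85/' h.py; python3 m.py
```

```text
[0.635 0.261] [0.098 0.128] -5.880581839771025 [[0.593, 0.329], [0.69, 0.319], [0.677, 0.192], [0.58, 0.203]]
fence frame x -0.04645249734407131 y 0.001930433222072334 rel ang 0.2194181602289742 [0.45610514 0.43111249 0.11748876]
```

```bash
python3 -c "
from plant import *
print(close_job())"
```

```text
the job is handed in; nothing more can be done
None
```

I handed in the job with a long side of the block flush against the fence: about 0.2° off parallel and 2 mm from the fence's middle, and the arm clear; the weights, vial and hex key weren't touched as far as I could see, and no verdict came back.

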